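# Load and clamp the sample shaker

### The arm

A 7-joint arm with a two-finger parallel gripper is mounted at the origin on the work surface. World frame = base frame: x ahead of the robot, y to its left, z up, the work surface at z = 0. Lengths are in m, angles in rad, forces in N, time in s.
With the tool pointing down it reaches from about 0.425 to 0.95 m from the base axis. Payload 16.7 kg.
Tool frame: the origin (TCP) lies at the centre of the arm's flange, where the gripper is bolted on; the fingertips stand 199 mm ahead of it and the grasp point (between the pads) lies 180 mm ahead of it; z points along the fingers, y is the line along which they close (so a half turn about z gives the same grasp; the last joint's range is limited). The gripper opens to 94 mm and grips with 3 to 60 N. Pads are 16 mm wide; open, the fingers measure 119 mm over their backs; the gripper's body (75 mm by 177 mm) begins 78 mm behind the grasp point.
Start: joints at [1.181, 0.426, 0.074, 1.606, -0.034, 1.111, -0.067], TCP at [0.161, -0.656, 0.405] pointing down, gripper open.
Joint ranges: [-2.85, 2.85], [-0.5, 2.14], [-1.23, 1.37], [0.21, 2.46], [-1.02, 4.16], [0.16, 2.05], [-2.73, 2.73]. Speed limits (rad/s): [1.89, 1.89, 2.39, 2.39, 3.01, 3.01, 3.01].

### API

Orientations are given as a rotation vector (axis times angle).
In Python, from workcell import env gives the robot as it stands.
- The arm moves only by the shell command python3 -m jog 'ROWS' [FORCE]. ROWS is text: rows parted by semicolons, each of 7 numbers parted by spaces: the finger opening in cm, from 0 to 9.4, then the shift along the tool's x, y, z in cm, then the turn, a rotation vector about the tool's x, y, z in degrees. A call has 1 to 20 rows; each row shifts and turns the commanded pose from where the row before left it, along the tool's axes as they then stand; what a row does not reach is not made up. A row lasts 1/8 s, in which the tool goes at most 62.5 mm and 10.7 degrees, less where a joint would pass 70% of its speed; a pose out of reach is approached as far as the arm can. A call with a gripper value outside its range is refused whole. The fingers move at their own pace and stop on an object; FORCE is the grip in N (left out, the last holds). Time passes only in rows, so rows that do not move let the fingers close. It gives the time, the measured TCP pose, the force, the opening and the grip force at its end, in the units of the state.
- env.sense(): the state, without advancing time (a new reading comes with each control period).
- env.get_image(name): name is "scene" or "top"; returns a dict with "img" (480x640x3 uint8, red, green, blue), "fx", "fy", "cx", "cy" (pixels), "eye" and "rotation" of the camera in the world. Camera axes: x right, y up, looking along -z (the intrinsics and any distortion apply to the point x, -y, -z); pixel columns grow to the right and rows downward; lengths in m; the calibration is good to about 2 mm. A picture is of the moment at which its call begins. There is no depth.
- env.sign_off(): hands the job in; it is judged then, once.
Trained networks look in a picture, given as the dict that the camera call returned (one of the last four; its "shot" number tells which), for a name from the list of things; names that differ only in an ending like _2 or _b are one class to them, and where a whole thing is asked for, a point or a joint stands for the part that bears it (a point fixed in the world has none). Each returns a list of dicts, best first, with "confidence" (0 to 1); they miss things now and then, are a little off and sometimes report something else, mostly with a low value. They report only what shows in the picture. A call takes as long as a camera call. They do not tell look-alikes from the thing itself.
- env.masks_of(query, picture): "mask" (480x640 bool, what is visible of it) and "location" ([column, row] in pixels, amid what is visible of it).
- env.mark_of(query, picture): "location" ([column, row] in pixels: a listed point, or the origin of a listed thing).
The state is a dict: "time_s": time; "qpos": joint angles; "joint_velocities": joint speeds; "joint_efforts": joint torques, N m; "tcp_pos": TCP position; "tool_rot": TCP orientation; "ft_force": force on the tool from outside, world axes, zero at the start; "moment": the same for the moment, N m; "opening": finger opening in m; "grip_force": force on a finger pad.
Only numpy, scipy, OpenCV 4.12 (cv2) and the standard library are available. Lean on these libraries where they do the work, as an engineer would, in place of code of your own. Each camera call takes 0.05 s, during which the arm holds its last target. There are 200 camera calls.

### The job

Get the bench shaker ready to run: wind its clamp open with the handwheel, then lift each sealed sample jar off the blue mat to feel whether it is full or empty, and stand the full (heavy) ones side by side on the shaker's platform between the two clamp bars and the empty (light) ones in the grey wash-up tray, all upright. Once all are sorted, wind the clamp shut until its pointer stands at the red mark on the scale, so that the sprung bar holds every full jar. Do not crush the jars, and leave the other things on the bench where they are.

Things in the scene. Friction and masses are not known exactly. Their poses are not given: they have to be found in the camera images.
- shaker: white bench shaker, fixed to the bench, housing 220 x 260 x 96 mm (its x, y, z), dark platform on top at 110 mm height; origin under the centre of the housing at bench level; its -x side, with the handwheel, faces the robot
- platform (a point): point on the platform's top surface (110 mm above the bench), at the middle of the inner face of the fixed clamp bar; axes as the shaker's. The fixed bar lies on the +x side of this point (220 mm long along y, 20 mm tall above the platform); the moving sprung bar (210 mm long along y, top 20 mm above the platform) faces it from the -x side. Jars stand in between, in a row along y, all three fitting at y = -64, 0, +64 mm
- carriage (a joint): screw carriage of the clamp, m: the scale reading, which is the gap between the inner faces of the two bars while the springs are relaxed; grows as the clamp opens (the carriage moves along the shaker's -x). Travel 0 to 0.085. The red mark is at 0.050. The bar is sprung to the carriage (2 N per mm, 8 mm travel), so with 54 mm jars between the bars it bears on them over the last 4 mm. It stays where it is left
- crank (a joint): turn of the handwheel, rad, unlimited: carriage = 0.008/(2 pi) x crank, i.e. 8 mm a turn, no backlash. It grows (clamp opens) anticlockwise as seen by the robot facing the wheel, i.e. the handle goes from the top towards the robot's left (+y), and clockwise shuts. At 0 (and each full turn) the handle is at the top. It turns stiffly enough (about 0.06 N m, about 2 N at the handle) to stay where it is left
- wheel_hub (a point): centre of the front face of the handwheel (grey disc 80 mm in diameter, 12 mm thick), 96 mm above the bench on the -x face of the shaker; the axle lies along the shaker's x
- handle_mid (a point): the red revolving handle of the handwheel: a rod 18 mm in diameter and 54 mm long that stands out from the wheel along the shaker's -x, 32 mm off the wheel's axle, and spins freely on its pin. The point lies on the rod's axis 35 mm in front of the wheel's front face (20 mm from the rod's free end); it can be pinched there from above all the way round
- pointer (a point): tip of the clamp's pointer (orange-tipped steel tongue on the carriage, over the scale strip on the -y side of the platform); its x in the platform point's frame is minus the scale reading
- mat: blue bench mat 330 x 220 mm (its x, y), 3 mm thick, fixed, on which the jars wait; origin under its centre
- tray: grey open wash-up tray, fixed, 240 x 170 mm outside (its x, y), 35 mm tall, walls 4 mm, floor 4 mm thick; origin under its centre
- jar_a_mid (a point): sealed opaque sample jar A, upright cylinder 54 mm in diameter and 60 mm tall, off-white with a dark screw cap (top 14 mm, same diameter) and a paper label; all six look alike and of the six, four or five are there (None: absent), at least one of them full and at least one empty. A full one weighs 0.28 to 0.39 kg, an empty one 0.05 to 0.1 kg. The point is its centre, 30 mm above its underside; z is its own axis
- jar_b_mid (a point): sealed opaque sample jar B, upright cylinder 54 mm in diameter and 60 mm tall, off-white with a dark screw cap (top 14 mm, same diameter) and a paper label; all six look alike and of the six, four or five are there (None: absent), at least one of them full and at least one empty. A full one weighs 0.28 to 0.39 kg, an empty one 0.05 to 0.1 kg. The point is its centre, 30 mm above its underside; z is its own axis
- jar_c_mid (a point): sealed opaque sample jar C, upright cylinder 54 mm in diameter and 60 mm tall, off-white with a dark screw cap (top 14 mm, same diameter) and a paper label; all six look alike and of the six, four or five are there (None: absent), at least one of them full and at least one empty. A full one weighs 0.28 to 0.39 kg, an empty one 0.05 to 0.1 kg. The point is its centre, 30 mm above its underside; z is its own axis
- jar_d_mid (a point): sealed opaque sample jar D, upright cylinder 54 mm in diameter and 60 mm tall, off-white with a dark screw cap (top 14 mm, same diameter) and a paper label; all six look alike and of the six, four or five are there (None: absent), at least one of them full and at least one empty. A full one weighs 0.28 to 0.39 kg, an empty one 0.05 to 0.1 kg. The point is its centre, 30 mm above its underside; z is its own axis
- jar_e_mid (a point): sealed opaque sample jar E, upright cylinder 54 mm in diameter and 60 mm tall, off-white with a dark screw cap (top 14 mm, same diameter) and a paper label; all six look alike and of the six, four or five are there (None: absent), at least one of them full and at least one empty. A full one weighs 0.28 to 0.39 kg, an empty one 0.05 to 0.1 kg. The point is its centre, 30 mm above its underside; z is its own axis
- jar_f_mid (a point): sealed opaque sample jar F, upright cylinder 54 mm in diameter and 60 mm tall, off-white with a dark screw cap (top 14 mm, same diameter) and a paper label; all six look alike and of the six, four or five are there (None: absent), at least one of them full and at least one empty. A full one weighs 0.28 to 0.39 kg, an empty one 0.05 to 0.1 kg. The point is its centre, 30 mm above its underside; z is its own axis
- clamp_bar: moving sprung bar of the clamp, aluminium with a rubber face; origin on its inner face at platform level; the face looks along the shaker's +x
- dish: bystander: small lidded culture dish 36 mm in diameter, 11 mm tall, on the mat among the jars; origin under its centre
- stopper: bystander: rubber stopper 28 mm in diameter, 20 mm tall, on the mat among the jars; origin under its centre
- slide_box: bystander: blue closed slide box 87 x 102 x 36 mm; origin under its centre
- pen: bystander: marker pen lying along its x, 130 mm long, 15 mm thick
- beaker: bystander: glass beaker 68 mm in diameter, 90 mm tall; origin under its centre
- tip_box: bystander: pipette tip box with a green lid, 122 x 87 x 71 mm; origin under its centre
Mind the look-alikes: they are no part of the job. What is shaped like the part that bears jar_a_mid but green or turquoise is not meant.

How it is judged:
On the way, in this order (a step that is already met when the one before it is completed fails the run):
1. the clamp is wound open wide enough for the jars (scale reading above 62 mm) (value of joint carriage above 0.062 m), for 0.2 s.
2. clamp still open (above 57 mm), every jar is let go upright: on the platform between the bars, if heavy (bearing over 2 N), or in the tray, if light (under 1.6 N) (value of joint carriage above 0.057 m and ((x of jar_a_mid in the frame of platform between -0.08 and -0.021 m and y of jar_a_mid in the frame of platform between -0.1 and 0.1 m and z of jar_a_mid in the frame of platform between 0.025 and 0.035 m and angle between jar_a_mid's own z axis and vertical below 0.12 rad and contact force between jar_a and shaker above 2 N and contact force between jar_a and the fingers below 0.1 N) or (x of jar_a_mid in the frame of tray between -0.1 and 0.1 m and y of jar_a_mid in the frame of tray between -0.065 and 0.065 m and z of jar_a_mid in the frame of tray between 0.029 and 0.039 m and angle between jar_a_mid's own z axis and vertical below 0.12 rad and contact force between jar_a and tray below 1.6 N and contact force between jar_a and the fingers below 0.1 N)) and ((x of jar_b_mid in the frame of platform between -0.08 and -0.021 m and y of jar_b_mid in the frame of platform between -0.1 and 0.1 m and z of jar_b_mid in the frame of platform between 0.025 and 0.035 m and angle between jar_b_mid's own z axis and vertical below 0.12 rad and contact force between jar_b and shaker above 2 N and contact force between jar_b and the fingers below 0.1 N) or (x of jar_b_mid in the frame of tray between -0.1 and 0.1 m and y of jar_b_mid in the frame of tray between -0.065 and 0.065 m and z of jar_b_mid in the frame of tray between 0.029 and 0.039 m and angle between jar_b_mid's own z axis and vertical below 0.12 rad and contact force between jar_b and tray below 1.6 N and contact force between jar_b and the fingers below 0.1 N)) and ((x of jar_c_mid in the frame of platform between -0.08 and -0.021 m and y of jar_c_mid in the frame of platform between -0.1 and 0.1 m and z of jar_c_mid in the frame of platform between 0.025 and 0.035 m and angle between jar_c_mid's own z axis and vertical below 0.12 rad and contact force between jar_c and shaker above 2 N and contact force between jar_c and the fingers below 0.1 N) or (x of jar_c_mid in the frame of tray between -0.1 and 0.1 m and y of jar_c_mid in the frame of tray between -0.065 and 0.065 m and z of jar_c_mid in the frame of tray between 0.029 and 0.039 m and angle between jar_c_mid's own z axis and vertical below 0.12 rad and contact force between jar_c and tray below 1.6 N and contact force between jar_c and the fingers below 0.1 N)) and ((x of jar_d_mid in the frame of platform between -0.08 and -0.021 m and y of jar_d_mid in the frame of platform between -0.1 and 0.1 m and z of jar_d_mid in the frame of platform between 0.025 and 0.035 m and angle between jar_d_mid's own z axis and vertical below 0.12 rad and contact force between jar_d and shaker above 2 N and contact force between jar_d and the fingers below 0.1 N) or (x of jar_d_mid in the frame of tray between -0.1 and 0.1 m and y of jar_d_mid in the frame of tray between -0.065 and 0.065 m and z of jar_d_mid in the frame of tray between 0.029 and 0.039 m and angle between jar_d_mid's own z axis and vertical below 0.12 rad and contact force between jar_d and tray below 1.6 N and contact force between jar_d and the fingers below 0.1 N)) and ((x of jar_e_mid in the frame of platform between -0.08 and -0.021 m and y of jar_e_mid in the frame of platform between -0.1 and 0.1 m and z of jar_e_mid in the frame of platform between 0.025 and 0.035 m and angle between jar_e_mid's own z axis and vertical below 0.12 rad and contact force between jar_e and shaker above 2 N and contact force between jar_e and the fingers below 0.1 N) or (x of jar_e_mid in the frame of tray between -0.1 and 0.1 m and y of jar_e_mid in the frame of tray between -0.065 and 0.065 m and z of jar_e_mid in the frame of tray between 0.029 and 0.039 m and angle between jar_e_mid's own z axis and vertical below 0.12 rad and contact force between jar_e and tray below 1.6 N and contact force between jar_e and the fingers below 0.1 N)) and ((x of jar_f_mid in the frame of platform between -0.08 and -0.021 m and y of jar_f_mid in the frame of platform between -0.1 and 0.1 m and z of jar_f_mid in the frame of platform between 0.025 and 0.035 m and angle between jar_f_mid's own z axis and vertical below 0.12 rad and contact force between jar_f and shaker above 2 N and contact force between jar_f and the fingers below 0.1 N) or (x of jar_f_mid in the frame of tray between -0.1 and 0.1 m and y of jar_f_mid in the frame of tray between -0.065 and 0.065 m and z of jar_f_mid in the frame of tray between 0.029 and 0.039 m and angle between jar_f_mid's own z axis and vertical below 0.12 rad and contact force between jar_f and tray below 1.6 N and contact force between jar_f and the fingers below 0.1 N))), for 0.2 s.
At the end, for the whole second after the job is handed in: the clamp's scale reads 50 mm within 2 mm; every full jar stands upright (within 0.12 rad) on the platform between the bars, within their length, and is touched by the sprung bar; every empty jar stands upright on the floor of the tray; all jars at rest (value of joint carriage between 0.048 and 0.052 m and linear speed of each of jar_a, jar_b, jar_c, jar_d, jar_e, jar_f below 0.02 m/s and ((x of jar_a_mid in the frame of platform between -0.08 and -0.021 m and y of jar_a_mid in the frame of platform between -0.1 and 0.1 m and z of jar_a_mid in the frame of platform between 0.025 and 0.035 m and angle between jar_a_mid's own z axis and vertical below 0.12 rad and contact force between jar_a and clamp_bar above 0.2 N) or (x of jar_a_mid in the frame of tray between -0.1 and 0.1 m and y of jar_a_mid in the frame of tray between -0.065 and 0.065 m and z of jar_a_mid in the frame of tray between 0.029 and 0.039 m and angle between jar_a_mid's own z axis and vertical below 0.12 rad and contact force between jar_a and tray below 1.6 N and contact force between jar_a and the fingers below 0.1 N)) and ((x of jar_b_mid in the frame of platform between -0.08 and -0.021 m and y of jar_b_mid in the frame of platform between -0.1 and 0.1 m and z of jar_b_mid in the frame of platform between 0.025 and 0.035 m and angle between jar_b_mid's own z axis and vertical below 0.12 rad and contact force between jar_b and clamp_bar above 0.2 N) or (x of jar_b_mid in the frame of tray between -0.1 and 0.1 m and y of jar_b_mid in the frame of tray between -0.065 and 0.065 m and z of jar_b_mid in the frame of tray between 0.029 and 0.039 m and angle between jar_b_mid's own z axis and vertical below 0.12 rad and contact force between jar_b and tray below 1.6 N and contact force between jar_b and the fingers below 0.1 N)) and ((x of jar_c_mid in the frame of platform between -0.08 and -0.021 m and y of jar_c_mid in the frame of platform between -0.1 and 0.1 m and z of jar_c_mid in the frame of platform between 0.025 and 0.035 m and angle between jar_c_mid's own z axis and vertical below 0.12 rad and contact force between jar_c and clamp_bar above 0.2 N) or (x of jar_c_mid in the frame of tray between -0.1 and 0.1 m and y of jar_c_mid in the frame of tray between -0.065 and 0.065 m and z of jar_c_mid in the frame of tray between 0.029 and 0.039 m and angle between jar_c_mid's own z axis and vertical below 0.12 rad and contact force between jar_c and tray below 1.6 N and contact force between jar_c and the fingers below 0.1 N)) and ((x of jar_d_mid in the frame of platform between -0.08 and -0.021 m and y of jar_d_mid in the frame of platform between -0.1 and 0.1 m and z of jar_d_mid in the frame of platform between 0.025 and 0.035 m and angle between jar_d_mid's own z axis and vertical below 0.12 rad and contact force between jar_d and clamp_bar above 0.2 N) or (x of jar_d_mid in the frame of tray between -0.1 and 0.1 m and y of jar_d_mid in the frame of tray between -0.065 and 0.065 m and z of jar_d_mid in the frame of tray between 0.029 and 0.039 m and angle between jar_d_mid's own z axis and vertical below 0.12 rad and contact force between jar_d and tray below 1.6 N and contact force between jar_d and the fingers below 0.1 N)) and ((x of jar_e_mid in the frame of platform between -0.08 and -0.021 m and y of jar_e_mid in the frame of platform between -0.1 and 0.1 m and z of jar_e_mid in the frame of platform between 0.025 and 0.035 m and angle between jar_e_mid's own z axis and vertical below 0.12 rad and contact force between jar_e and clamp_bar above 0.2 N) or (x of jar_e_mid in the frame of tray between -0.1 and 0.1 m and y of jar_e_mid in the frame of tray between -0.065 and 0.065 m and z of jar_e_mid in the frame of tray between 0.029 and 0.039 m and angle between jar_e_mid's own z axis and vertical below 0.12 rad and contact force between jar_e and tray below 1.6 N and contact force between jar_e and the fingers below 0.1 N)) and ((x of jar_f_mid in the frame of platform between -0.08 and -0.021 m and y of jar_f_mid in the frame of platform between -0.1 and 0.1 m and z of jar_f_mid in the frame of platform between 0.025 and 0.035 m and angle between jar_f_mid's own z axis and vertical below 0.12 rad and contact force between jar_f and clamp_bar above 0.2 N) or (x of jar_f_mid in the frame of tray between -0.1 and 0.1 m and y of jar_f_mid in the frame of tray between -0.065 and 0.065 m and z of jar_f_mid in the frame of tray between 0.029 and 0.039 m and angle between jar_f_mid's own z axis and vertical below 0.12 rad and contact force between jar_f and tray below 1.6 N and contact force between jar_f and the fingers below 0.1 N))).
It fails at once if the slide box, pen, beaker or tip box is moved by more than 30 mm (distance of any of slide_box, pen, beaker, tip_box from where it was at the start of the episode above 0.03 m).
It fails at once if the dish or the stopper on the mat is moved by more than 60 mm (distance of any of dish, stopper from where it was at the start of the episode above 0.06 m).
It fails at once if a jar is crushed: the clamp bar presses on it with more than 40 N (contact force between any of jar_a, jar_b, jar_c, jar_d, jar_e, jar_f and clamp_bar above 40 N).
Of jar_a, jar_b, jar_c, jar_d, jar_e, jar_f only 4 to 5 are there at a start; the rules pass over those that are not, and their reading is None.
At some moment in a run one of jar_a, jar_b, jar_c, jar_d, jar_e, jar_f may be knocked a few centimetres aside while the robot is not near it.
It also fails if it takes over 210 s, if anything falls off the work surface, if the arm or the gripper's body presses on something with over 40 N, if the wrist force passes 120 N, or if a joint passes its speed limit or range.

## Working session

There is one attempt and no reset: what is moved stays moved. The work goes in short steps, Python scripts to look and compute and a shell command to move; the robot and the scene stay as the last step left them, time stands still between calls to the robot, and variables do not carry over. Pictures are saved under pics/ and viewed, at most 14 in all, crops included, and the job is handed in when it is done.

```bash
ls; mkdir -p pics
cat > h.py <<'E'
import numpy as np, cv2
from workcell import env
from scipy.spatial.transform import Rotation as R
def shot(n,save=None):
    p=env.get_image(n)
    if save: cv2.imwrite('pics/'+save,p['img'][:,:,::-1])
    return p
def Rc(p):
    r=np.array(p['rotation'],float)
    return r if r.shape==(3,3) else R.from_rotvec(r).as_matrix()
def w(p,uv,z):
    d=Rc(p)@np.array([(uv[0]-p['cx'])/p['fx'],-(uv[1]-p['cy'])/p['fy'],-1.])
    e=np.array(p['eye']); return e+d*(z-e[2])/d[2]
def px(p,X):
    c=Rc(p).T@(np.array(X)-p['eye']); return np.array([p['cx']+p['fx']*c[0]/-c[2],p['cy']-p['fy']*c[1]/-c[2]])
def tri(p1,u1,p2,u2):
    A=[];b=[]
    M=np.zeros((3,3));v=np.zeros(3)
    for p,u in((p1,u1),(p2,u2)):
        d=Rc(p)@np.array([(u[0]-p['cx'])/p['fx'],-(u[1]-p['cy'])/p['fy'],-1.]);d/=np.linalg.norm(d)
        P=np.eye(3)-np.outer(d,d);M+=P;v+=P@np.array(p['eye'])
    return np.linalg.solve(M,v)
def st():
    s=env.sense();Rm=R.from_rotvec(s['tool_rot']).as_matrix()
    print('t',s['time_s'],'tcp',np.round(s['tcp_pos'],4),'x',np.round(Rm[:,0],3),'y',np.round(Rm[:,1],3),'z',np.round(Rm[:,2],3),'F',np.round(s['ft_force'],2),'op',s['opening'],'g',s['grip_force'])
    return s
E
python3 - <<'E'
from h import *
s=st();print(s)
for n in('top','scene'):
    p=shot(n,n+'0.png');print(n,{k:v for k,v in p.items() if k!='img'})
    for q in ['shaker','platform','wheel_hub','handle_mid','pointer','mat','tray','jar_a_mid','dish','stopper','slide_box','pen','beaker','tip_box']:
        print(q,[(np.round(d['location'],1).tolist(),round(d['confidence'],2)) for d in env.mark_of(q,p)][:9])
E
```

```text
pics
t 0.0 tcp [ 0.1609 -0.6554  0.4039] x [ 0.971  0.238 -0.   ] y [ 0.238 -0.971 -0.001] z [-0.     0.001 -1.   ] F [-0.48  0.97 -0.02] op 0.09401804628468224 g 0.0
{'time_s': 0.0, 'qpos': array([ 1.18051963,  0.42675784,  0.07384245,  1.60662524, -0.03409289,
        1.11077004, -0.06710231]), 'joint_velocities': array([-0.00094406,  0.00087914,  0.00152906, -0.0006213 , -0.00154489,
       -0.00202326, -0.00043938]), 'joint_efforts': array([-2.08707839e-03, -9.35813069e+01,  3.66534099e+00, -4.54198229e+01,
       -4.88370156e-02,  2.03166646e-02,  1.94644108e-04]), 'tcp_pos': array([ 0.16090582, -0.65535134,  0.40394991]), 'tool_rot': array([-3.11759194e+00, -3.77108087e-01,  4.02767313e-04]), 'ft_force': array([-0.48301172,  0.96908278, -0.02028735]), 'moment': array([-0.03674069,  0.01684   ,  0.01169673]), 'grip_force': 0.0, 'opening': 0.09401804628468224}
top {'fx': 467.0322467679398, 'fy': 467.0322467679398, 'cx': 323.77329778929396, 'cy': 240.4473827267923, 'eye': array([ 0.22865333, -0.04302125,  1.20024848]), 'rotation': array([ 0.18542715, -0.17341216, -1.53931083]), 's
[... 812 characters left out ...]
595  ]), 'rotation': array([0.79288642, 0.48604317, 0.96600573]), 'shot': 2}
shaker [([499.9, 291.6], 0.51)]
platform [([402.7, 276.6], 0.83)]
wheel_hub [([350.0, 237.6], 0.75)]
handle_mid [([503.7, 288.9], 0.49), ([216.3, 328.8], 0.27)]
pointer [([343.8, 290.6], 0.7)]
mat []
tray [([452.5, 218.0], 0.89), ([180.2, 307.0], 0.54)]
jar_a_mid [([103.6, 309.3], 0.92), ([117.4, 348.2], 0.89), ([167.7, 285.5], 0.68), ([188.2, 236.0], 0.55)]
dish [([204.5, 295.9], 0.54)]
stopper [([217.8, 328.2], 0.67), ([273.7, 403.7], 0.65)]
slide_box [([348.4, 218.8], 0.93)]
pen [([283.7, 242.3], 0.69), ([201.7, 350.5], 0.59), ([217.0, 326.5], 0.2)]
beaker [([501.3, 290.1], 0.73)]
tip_box [([274.0, 401.6], 0.77)]
```

View pics/top0.png

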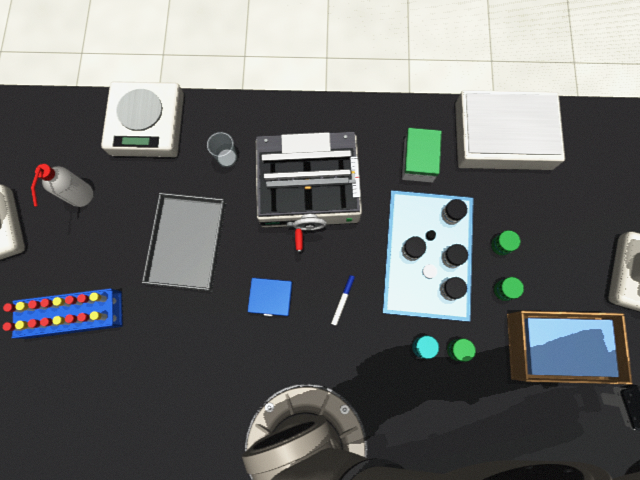

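View pics/scene0.png

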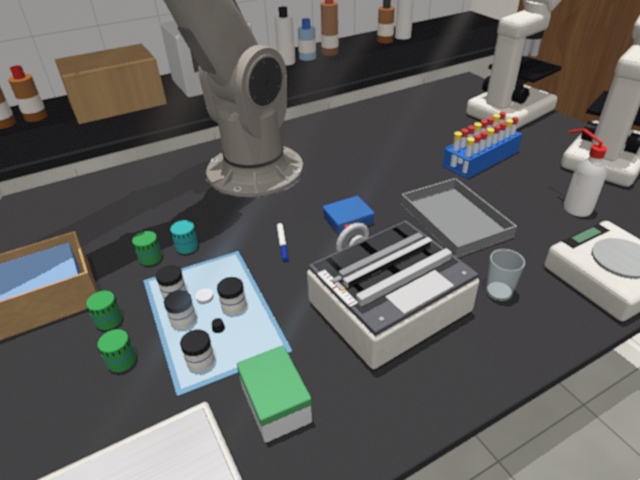

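Top view: four dark-capped jars are on the blue mat, at (456,210), (415,247), (456,255) and (455,288). The green ones at (509,240), (511,288) and (463,350) and the turquoise one at (427,347) stand off the mat and are the look-alikes. The dish is at (430,271) and the stopper at (430,235). The enlarged crop confirms the jars and shows the shaker.

```bash
cat >> h.py <<'E'
def hull_c(p,c,r,z0,z1):
    a=np.linspace(0,2*np.pi,60,endpoint=False)
    pts=np.array([px(p,[c[0]+r*np.cos(t),c[1]+r*np.sin(t),z]) for z in(z0,z1) for t in a],np.float32)
    m=cv2.moments(cv2.convexHull(pts)); return np.array([m['m10'],m['m01']])/m['m00'],m['m00']
def cyl(p,uv,r,z0,z1):
    c=w(p,uv,z1)[:2]
    for _ in range(8):
        h,_a=hull_c(p,c,r,z0,z1); c=c+(w(p,uv,z1)-w(p,h,z1))[:2]
    return c
def blobs(p,poly,thr=70):
    g=p['img'].max(2); m=np.zeros(g.shape,np.uint8); cv2.fillPoly(m,[np.array(poly,np.int32)],1)
    b=((g<thr)&(m>0)).astype(np.uint8)
    n,l,s,c=cv2.connectedComponentsWithStats(b)
    return [(c[i],s[i,4]) for i in range(1,n) if s[i,4]>30]
E
python3 - <<'E'
from h import *
p=shot('top')
im=cv2.resize(p['img'][115:265,240:500,::-1],None,fx=3,fy=3,interpolation=cv2.INTER_CUBIC);cv2.imwrite('pics/crop.png',im)
for c,a in blobs(p,[(392,194),(472,199),(468,319),(387,312)]): print('blob',c,a,'cap->',cyl(p,c,.027,.049,.063),hull_c(p,cyl(p,c,.027,.049,.063),.027,.049,.063)[1])
for q,z in [('shaker',0),('platform',.11),('wheel_hub',.096),('pointer',.12),('mat',0),('tray',0),('dish',0),('stopper',0),('beaker',0),('tip_box',0),('slide_box',0),('pen',0.0075)]:
    for d in env.mark_of(q,p)[:2]: print(q,np.round(w(p,d['location'],z),4),d['confidence'])
for uv in[(164,194),(223,199),(209,290),(143,284)]: print('tray corner',w(p,uv,.035))
E
```

```text
blob [455.61095101 209.6167147 ] 347 cap-> [ 0.58424205 -0.36503652] 383.8973778684158
blob [430.25       234.95588235] 68 cap-> [ 0.51608509 -0.29861328] 388.9915761363227
blob [414.45042493 247.07082153] 353 cap-> [ 0.48387281 -0.25824582] 390.7037394810468
blob [455.90027701 254.6398892 ] 361 cap-> [ 0.46700364 -0.36111235] 402.2630075532943
blob [454.50391645 287.7075718 ] 383 cap-> [ 0.38409548 -0.35439446] 416.97053994378075
shaker [0.6524 0.0169 0.    ] 0.96
platform [0.6891 0.0168 0.11  ] 0.96
platform [0.4743 0.0286 0.11  ] 0.41
wheel_hub [0.5198 0.0123 0.096 ] 0.74
pointer [ 0.6569 -0.1084  0.12  ] 0.82
mat [ 0.4828 -0.3125  0.    ] 0.86
tray [0.4899 0.3209 0.    ] 0.59
tray [ 0.4917 -0.2677  0.    ] 0.57
dish [ 0.4291 -0.3038  0.    ] 0.69
dish [0.7451 0.2383 0.    ] 0.69
stopper [ 0.5292 -0.3116  0.    ] 0.43
beaker [0.7404 0.2386 0.    ] 0.65
tip_box [ 0.7371 -0.2817  0.    ] 0.72
slide_box [0.3557 0.0969 0.    ] 0.78
pen [0.5461 0.0163 0.0075] 0.74
pen [ 0.3594 -0.08    0.0075] 0.5
tray corner [0.61589139 0.39216833 0.035     ]
tray corner [0.60571379 0.23598976 0.035     ]
tray corner [0.36638184 0.25344477 0.035     ]
tray corner [0.37746758 0.42062672 0.035     ]
```

View pics/crop.png

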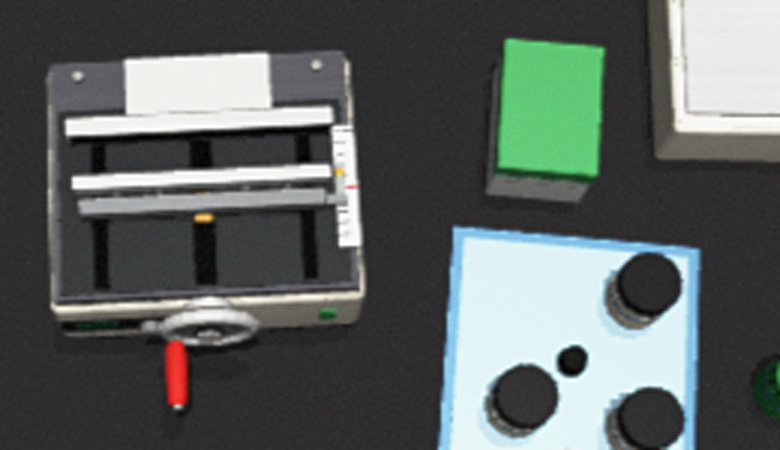

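Run:
```python
from h import *
p=shot('top')
f=lambda c:(240+c[0]/3-.33,115+c[1]/3-.33)
def L(n,a,b,z):
    A=w(p,f(a),z);B=w(p,f(b),z);d=B-A;print(n,np.round(A,4),np.round(B,4),'yaw of y dir',np.degrees(np.arctan2(d[0],-d[1])),'len',np.linalg.norm(d))
L('fix top rear',(66,121),(331,108),.13)
L('fix top front',(67,132),(333,120),.13)
L('mov top rear',(72,180),(330,165),.13)
L('front edge',(53,303),(360,291),.096)
L('left edge',(48,72),(53,303),.096);L('right',(345,58),(361,290),.096)
print('ptr',w(p,f((339,172)),.115),'red',w(p,f((350,187)),.112))
hsv=cv2.cvtColor(p['img'],cv2.COLOR_RGB2HSV);m=((hsv[...,0]<8)|(hsv[...,0]>172))&(hsv[...,1]>150)&(hsv[...,2]>80)
m[:,:280]=0;m[:,320:]=0;m[:220]=0;m[270:]=0
ys,xs=np.nonzero(m);print('red n',len(xs),'c',xs.mean(),ys.mean(),'y',ys.min(),ys.max(),[xs[ys==r].mean() for r in(ys.min()+2,ys.max()-2)],xs.min(),xs.max())
for z in(.064,.08,.096,.112,.128): print(z,w(p,(xs.mean(),ys.min()),z),w(p,(xs.mean(),ys.max()),z))
for d in env.masks_of('wheel_hub',p)[:2]:
    y,x=np.nonzero(d['mask']);print('wheel mask',d['confidence'],x.min(),x.max(),y.min(),y.max(),x.mean(),y.mean())
s=shot('scene')
for q in['wheel_hub','handle_mid','pointer','platform','shaker']:
  for d in env.mark_of(q,s)[:2]:
    e=env.mark_of(q,p)
    print(q,d['location'],d['confidence'],[np.round(tri(s,d['location'],p,k['location']),4) for k in e[:1]])
```

```text
fix top rear [0.6905 0.1264 0.13  ] [ 0.7068 -0.0906  0.13  ] yaw of y dir 4.307301865497067 len 0.2176584796054133
fix top front [0.6809 0.1251 0.13  ] [ 0.6963 -0.0924  0.13  ] yaw of y dir 4.062110052856459 len 0.2180058888851898
mov top rear [0.6393 0.1187 0.13  ] [ 0.657  -0.0904  0.13  ] yaw of y dir 4.842306031019076 len 0.20988071715329668
front edge [0.545  0.1337 0.096 ] [ 0.5611 -0.1179  0.096 ] yaw of y dir 3.661262277722161 len 0.25204119738550396
left edge [0.7496 0.1496 0.096 ] [0.545  0.1337 0.096 ] yaw of y dir -85.54174619704331 len 0.2052746898603222
right [ 0.7682 -0.1036  0.096 ] [ 0.562  -0.1187  0.096 ] yaw of y dir -85.80862736310246 len 0.2068442837759259
ptr [ 0.65704426 -0.09856158  0.115     ] red [ 0.64530123 -0.10790709  0.112     ]
red n 157 c 298.484076433121 239.06369426751593 y 229 249 [np.float64(298.0), np.float64(299.0)] 295 302
0.064 [0.5217551  0.03332832 0.064     ] [0.47038506 0.03142772 0.064     ]
0.08 [0.51762781 0.0322532  0.08      ] [0.46698113 0.03037937 0.08      ]
0.096 [0.51350052 0.03117809 0.096     ] [0.4635772  0.02933102 0.096     ]
0.112 [0.50937323 0.03010298 0.112     ] [0.46017327 0.02828267 0.112     ]
0.128 [0.50524594 0.02902787 0.128     ] [0.45676935 0.02723433 0.128     ]
wheel mask 0.96 255 361 132 251 306.87183724052466 180.97903542290612
wheel mask 0.53 402 440 128 181 420.8669574700109 154.81188658669575
wheel_hub [350.7, 237.0] 0.95 [array([0.5209, 0.0091, 0.0962])]
pointer [340.8, 289.1] 0.84 [array([ 0.6573, -0.1015,  0.1123])]
platform [401.5, 278.4] 0.68 [array([0.6897, 0.0125, 0.1095])]
shaker [389.6, 308.4] 0.9 []
```

Crop: the orange pointer tip is at about full-frame (353,172), inside the red mark at (357,177). The handle is red, (298,229) to (299,249), left of the hub at about (309,223). To settle the handle's height I'll enlarge the scene view.

Run:
```python
from h import *
s=shot('scene');im=s['img']
cv2.imwrite('pics/crop2.png',cv2.resize(im[200:320,290:430,::-1],None,fx=5,fy=5,interpolation=cv2.INTER_CUBIC))
hub=np.array([.521,.0045,.096]);ax=np.array([-.9973,-.074,0]);Y=np.array([-.074,.9973,0]);p=shot('top')
for th in(50,63,75,90,105,117,130):
    t=np.radians(th);o=hub+.032*(np.cos(t)*np.array([0,0,1])+np.sin(t)*Y)
    print(th,[np.round(px(q,o+ax*k),1).tolist() for q in(p,s) for k in(.002,.035,.054)])
print(px(s,hub))
```

```text
50 [[299.0, 225.4], [299.6, 238.7], [299.9, 246.5], [359.1, 225.2], [349.9, 217.7], [344.8, 213.5]]
63 [[297.5, 226.1], [298.0, 239.4], [298.3, 247.1], [360.6, 226.8], [351.4, 219.3], [346.2, 215.1]]
75 [[296.7, 226.8], [297.2, 240.0], [297.5, 247.7], [361.4, 228.7], [352.2, 221.2], [347.1, 217.0]]
90 [[296.5, 227.7], [296.9, 240.8], [297.2, 248.5], [361.7, 231.6], [352.6, 224.1], [347.5, 219.9]]
105 [[297.1, 228.5], [297.6, 241.6], [297.9, 249.2], [361.3, 234.8], [352.2, 227.2], [347.1, 223.0]]
117 [[298.2, 229.1], [298.7, 242.1], [299.0, 249.7], [360.3, 237.5], [351.3, 229.9], [346.2, 225.6]]
130 [[300.0, 229.7], [300.5, 242.6], [300.8, 250.1], [358.8, 240.3], [349.8, 232.7], [344.8, 228.4]]
[350.27436486 237.5422537 ]
```

View pics/crop2.png

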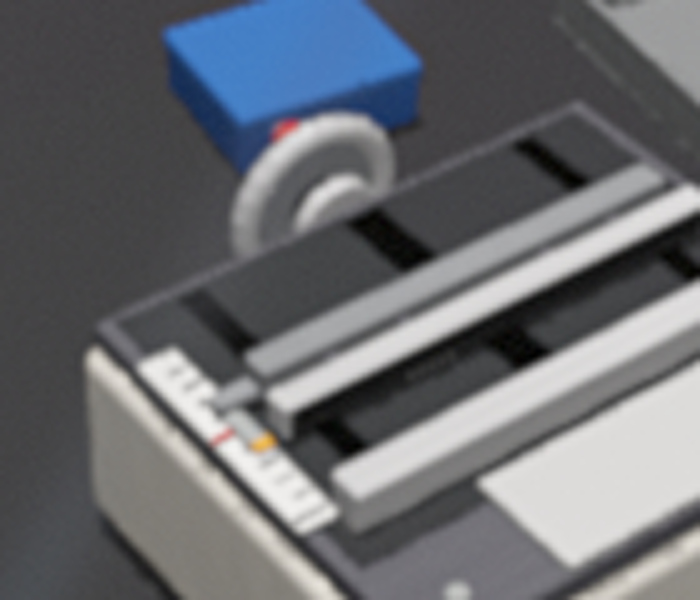

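```bash
python3 -m jog '9.4 0 0 0 0 0 9.5; 9.4 5 -3.5 0 0 0 0; 9.4 5 -3.5 0 0 0 0; 9.4 5 -3.5 0 0 0 0; 9.4 5 -3.5 0 0 0 0; 9.4 1.7 -5.2 0.6 0 0 0; 9.4 1.7 -5.2 0.6 0 0 0; 9.4 1.7 -5.2 0.6 0 0 0; 9.4 1.7 -5.2 0.6 0 0 0; 9.4 1.7 -5.2 0.6 0 0 0; 9.4 1.7 -5.2 0.6 0 0 0; 9.4 1.7 -5.2 0.6 0 0 0; 9.4 1.7 -5.2 0.6 0 0 0; 9.4 1.7 -5.2 0.6 0 0 0; 9.4 1.7 -5.2 0.6 0 0 0; 9.4 0 0 0 0 0 0; 9.4 0 0 0 0 0 0'
cat >> h.py <<'E'
def to(X,Y,Z,yaw=None):
    "move needed in tool axes, cm, to TCP X,Y,Z"
    s=st();Rm=R.from_rotvec(s['tool_rot']).as_matrix();print('shift cm',np.round(100*Rm.T@(np.array([X,Y,Z])-s['tcp_pos']),2),'heading deg',np.degrees(np.arctan2(Rm[1,0],Rm[0,0])))
E
python3 -c "
from h import *
to(.484,.0303,.2615)"
```

```text
time_s: 4.97
tcp_pos: [0.4804, 0.0301, 0.3447]
tool_rot: [3.139, 0.118, -0.0]
ft_force: [0.3, 0.4, -0.8]
opening: 0.0939
grip_force: 0.0
t 4.975 tcp [0.4804 0.0301 0.3447] x [ 0.997  0.075 -0.   ] y [ 0.075 -0.997  0.   ] z [-0. -0. -1.] F [ 0.27  0.37 -0.79] op 0.09389860288310455 g 0.0
shift cm [0.36 0.01 8.32] heading deg 4.3090041745599965
```

```bash
python3 -m jog '9.4 0.36 0 4.2 0 0 0; 9.4 0 0 4.1 0 0 0; 4 0 0 0 0 0 0; 1.5 0 0 0 0 0 0; 1 0 0 0 0 0 0; 1 0 0 0 0 0 0; 1 0 0 0 0 0 0; 1 0 0 0 0 0 0' 15
python3 -c "
from h import *
st()
p=shot('top','g.png');print(env.mark_of('handle_mid',p)[:2])"
```

```text
time_s: 5.98
tcp_pos: [0.4841, 0.0306, 0.2619]
tool_rot: [-3.139, -0.118, -0.0]
ft_force: [-0.5, -0.1, -1.0]
opening: 0.0373
grip_force: 0.0
t 5.975 tcp [0.4841 0.0306 0.2619] x [0.997 0.075 0.   ] y [ 0.075 -0.997 -0.   ] z [ 0.  0. -1.] F [-0.52 -0.09 -1.04] op 0.0372993335853742 g 0.0
[{'location': [308.4, 184.0], 'confidence': 0.51}]
```

View pics/g.png

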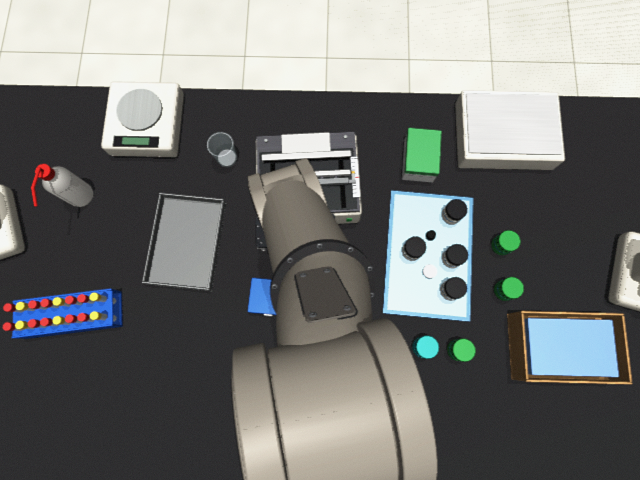

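The arm hides the wheel. The pointer strip at (352,172) stays visible. The fingers are still closing.

```bash
python3 -m jog '1 0 0 0 0 0 0; 1 0 0 0 0 0 0; 1 0 0 0 0 0 0; 1 0 0 0 0 0 0' 15
python3 -c "
from h import *
c=lambda t:32*np.cos(np.radians(t))
a=[117+30*k for k in range(14)]
for i in a[:-1]: print(i,'y(+left) %.2f z(up) %.2f'%(3.2*(np.sin(np.radians(i+30))-np.sin(np.radians(i))),3.2*(np.cos(np.radians(i+30))-np.cos(np.radians(i)))))
"
```

```text
time_s: 6.58
tcp_pos: [0.4841, 0.0305, 0.2617]
tool_rot: [3.139, 0.117, -0.0]
ft_force: [0.3, -2.0, 0.2]
opening: 0.0171
grip_force: 15.0
117 y(+left) -1.11 z(up) -1.23
147 y(+left) -1.58 z(up) -0.51
177 y(+left) -1.62 z(up) 0.34
207 y(+left) -1.23 z(up) 1.11
237 y(+left) -0.51 z(up) 1.58
267 y(+left) 0.34 z(up) 1.62
297 y(+left) 1.11 z(up) 1.23
327 y(+left) 1.58 z(up) 0.51
357 y(+left) 1.62 z(up) -0.34
387 y(+left) 1.23 z(up) -1.11
417 y(+left) 0.51 z(up) -1.58
447 y(+left) -0.34 z(up) -1.62
477 y(+left) -1.11 z(up) -1.23
```

```bash
python3 -m jog '1 0 1.11 1.23 0 0 0; 1 0 1.58 0.51 0 0 0; 1 0 1.62 -0.34 0 0 0; 1 0 0 0 0 0 0'
python3 -m jog '1 0 1.23 -1.11 0 0 0; 1 0 0.51 -1.58 0 0 0; 1 0 -0.34 -1.62 0 0 0; 1 0 -1.11 -1.23 0 0 0; 1 0 0 0 0 0 0'
python3 -c "
from h import *
p=shot('top');print([ (k['location'],k['confidence']) for k in env.mark_of('pointer',p)[:1]])"
```

```text
time_s: 7.08
tcp_pos: [0.4873, -0.0135, 0.2479]
tool_rot: [-3.139, -0.115, 0.0]
ft_force: [-1.8, 0.2, 2.8]
opening: 0.0172
grip_force: 15.0
time_s: 7.7
tcp_pos: [0.4871, -0.0142, 0.3044]
tool_rot: [3.139, 0.12, 0.0]
ft_force: [-5.6, -0.1, 2.5]
opening: 0.0169
grip_force: 15.0
[([352.9, 173.8], 0.44)]
```

```bash
python3 -m jog '1 0 -1.58 -0.51 0 0 0; 1 0 -1.62 0.34 0 0 0; 1 0 -1.23 1.11 0 0 0; 1 0 -0.51 1.58 0 0 0; 1 0 0.34 1.62 0 0 0; 1 0 1.11 1.23 0 0 0; 1 0 1.58 0.51 0 0 0; 1 0 1.62 -0.34 0 0 0; 1 0 1.23 -1.11 0 0 0; 1 0 0.51 -1.58 0 0 0; 1 0 -0.34 -1.62 0 0 0; 1 0 -1.11 -1.23 0 0 0'
python3 -m jog '1 0 0 0 0 0 0'
python3 -c "
from h import *
p=shot('top');print([ (k['location'],k['confidence']) for k in env.mark_of('pointer',p)[:1]])"
```

```text
time_s: 9.3
tcp_pos: [0.4871, -0.0151, 0.3046]
tool_rot: [3.139, 0.117, -0.0]
ft_force: [-1.1, 6.5, -17.0]
opening: 0.017
grip_force: 15.0
time_s: 9.43
tcp_pos: [0.487, -0.0139, 0.3047]
tool_rot: [-3.139, -0.12, -0.001]
ft_force: [-7.6, 0.3, 2.1]
opening: 0.0175
grip_force: 15.0
[([357.4, 178.9], 0.66)]
```

```bash
python3 -m jog '1 0 -1.58 -0.51 0 0 0; 1 0 -1.62 0.34 0 0 0; 1 0 -1.23 1.11 0 0 0; 1 0 -0.51 1.58 0 0 0; 1 0 0.34 1.62 0 0 0; 1 0 1.11 1.23 0 0 0; 1 0 1.58 0.51 0 0 0; 1 0 1.62 -0.34 0 0 0; 1 0 1.23 -1.11 0 0 0; 1 0 0.51 -1.58 0 0 0; 1 0 -0.34 -1.62 0 0 0; 1 0 -1.11 -1.23 0 0 0; 1 0 0 0 0 0 0'
python3 -m jog '1 0 -1.58 -0.51 0 0 0; 1 0 -1.62 0.34 0 0 0; 1 0 -1.23 1.11 0 0 0; 1 0 -0.51 1.58 0 0 0; 1 0 0.34 1.62 0 0 0; 1 0 1.11 1.23 0 0 0; 1 0 1.58 0.51 0 0 0; 1 0 1.62 -0.34 0 0 0; 1 0 1.23 -1.11 0 0 0; 1 0 0.51 -1.58 0 0 0; 1 0 -0.34 -1.62 0 0 0; 1 0 -1.11 -1.23 0 0 0; 1 0 -1.58 -0.51 0 0 0; 1 0 0 0 0 0 0'
python3 -c "
from h import *
st()
p=shot('top');print([ (k['location'],k['confidence']) for k in env.mark_of('pointer',p)[:1]])"
```

```text
time_s: 11.15
tcp_pos: [0.487, -0.014, 0.305]
tool_rot: [-3.139, -0.12, -0.001]
ft_force: [-8.4, 0.4, -0.2]
opening: 0.0172
grip_force: 15.0
time_s: 12.9
tcp_pos: [0.4859, 0.0018, 0.3097]
tool_rot: [-3.139, -0.12, -0.001]
ft_force: [-6.7, 1.9, -1.4]
opening: 0.0172
grip_force: 15.0
t 12.9 tcp [0.4859 0.0018 0.3097] x [0.997 0.076 0.   ] y [ 0.076 -0.997 -0.   ] z [ 0.  0. -1.] F [-6.73  1.85 -1.42] op 0.017208822840317786 g 15.000176131725311
[]
```

```bash
python3 -m jog '4 0 0 0 0 0 0; 4 0 0 0 0 0 0; 4 0 0 0 0 0 0; 4 0 0 -3 0 0 0; 8.5 0 0 -4 0 0 0; 8.5 -0.4 5.2 0 0 0 0; 8.5 -0.4 5.2 0 0 0 0; 8.5 -0.4 5.2 0 0 0 0; 8.5 -0.4 5.2 0 0 0 0; 8.5 -0.4 5.2 0 0 0 0; 8.5 0 0 0 0 0 0; 8.5 0 0 0 0 0 0'
python3 - <<'E'
from h import *
to(.484,-.258,.226);print(env.sense()['qpos'])
p=shot('top','t2.png');s=shot('scene')
for q in ('top','scene'):
    for n in['pointer','handle_mid','platform']:
        print(q,n,[(np.round(k['location'],1),round(k['confidence'],2)) for k in env.mark_of(n,p if q=='top' else s)[:2]])
cv2.imwrite('pics/crop3.png',cv2.resize(np.hstack([p['img'][120:260,240:370,::-1],s['img'][200:340,300:430,::-1]]),None,fx=3,fy=3,interpolation=cv2.INTER_CUBIC))
E
```

```text
time_s: 14.5
tcp_pos: [0.4859, -0.26, 0.3782]
tool_rot: [-3.139, -0.117, -0.0]
ft_force: [0.1, 0.2, -0.5]
opening: 0.0851
grip_force: 0.0
t 14.5 tcp [ 0.4859 -0.26    0.3782] x [0.997 0.075 0.   ] y [ 0.075 -0.997 -0.   ] z [ 0.  0. -1.] F [ 0.13  0.16 -0.48] op 0.08513808750562762 g 0.0
shift cm [-0.18 -0.21 15.22] heading deg 4.282519632364281
[ 0.55974286  0.26245509 -0.2181585   1.90175466  0.06695869  0.98446618
 -1.18431337]
top pointer [(array([356.6, 183.4]), 0.65), (array([273.7, 299.2]), 0.4)]
top handle_mid [(array([356. , 184.8]), 0.63), (array([309.8, 235.3]), 0.58)]
top platform [(array([303.1, 159.5]), 0.89), (array([271.7, 299.6]), 0.42)]
scene pointer [(array([332.7, 280.6]), 0.9), (array([503. , 289.5]), 0.56)]
scene handle_mid [(array([339. , 216.9]), 0.73)]
scene platform [(array([401.1, 279.4]), 0.91), (array([333., 282.]), 0.4)]
```

View pics/crop3.png

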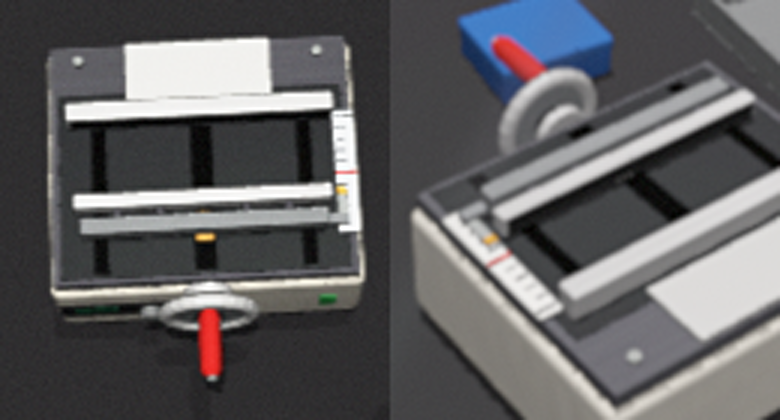

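Run:
```python
from h import *
p=shot('top');s=shot('scene')
X=np.array([.9973,.074,0]);P=np.array([.689,.016,.11])
for a,b in(((352.1,172.6),(342.5,290)),((356.6,183.4),(332.7,280.6))):
    t=tri(p,a,s,b);print(t,(t-P)@X, (w(p,a,.113)-P)@X,(w(s,b,.113)-P)@X)
g=lambda x,y:(240+x/3-.33,120+y/3-.33)
gs=lambda x,y:(300+(x-390)/3-.33,200+y/3-.33)
print('top red',(w(p,g(345,172),.112)-P)@X,'ptr',(w(p,g(342,189),.113)-P)@X)
print('scene red',(w(s,gs(497,260),.112)-P)@X,'ptr',(w(s,gs(490,239),.113)-P)@X)
```

```text
[ 0.65785436 -0.09768775  0.10861964] -0.03947443963788884 -0.0410613676604722 -0.035947959757725065
[ 0.6296763  -0.10584309  0.11287351] -0.06817991158997672 -0.06981491420971055 -0.06684844873157737
top red -0.05253903409902371 ptr -0.0675510191962481
scene red -0.052272272735654476 ptr -0.06933343012013189
```

The handle is now at the top, and the orange tip has passed the red mark. Reading is about 64–68 mm. I'll enlarge the scale to settle it.

Run:
```python
from h import *
p=shot('top');s=shot('scene')
X=np.array([.9973,.074,0]);Y=np.array([-.074,.9973,0]);P=np.array([.689,.016,.112])
# rectified strip at z=.112: columns = reading 0..90 mm (8px/mm), rows y from -95 to -135
out=[]
for q in(p,s):
    M=np.zeros((2,3));src=[];dst=[]
    for r,y in((0,-.09),(.1,-.09),(.1,-.135),(0,-.135)):
        src.append(px(q,P-X*r+Y*y));dst.append([r*7500,(-.09-y)*6000])
    H=cv2.getPerspectiveTransform(np.float32(src),np.float32(dst))
    out.append(cv2.warpPerspective(q['img'][:,:,::-1],H,(750,270),flags=cv2.INTER_CUBIC))
o=np.vstack(out)
for r in range(0,101,10): cv2.line(o,(int(r*7.5),0),(int(r*7.5),8),(0,255,0),1)
cv2.imwrite('pics/strip.png',o)
```

```text
(no output)
```

View pics/strip.png

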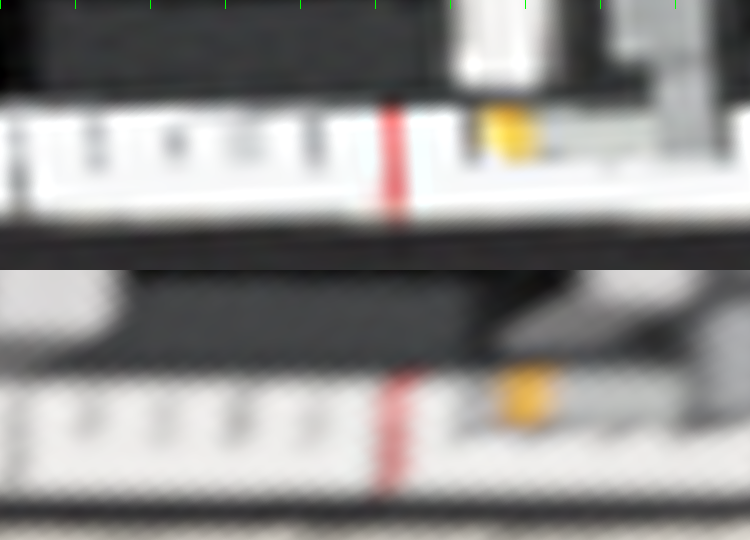

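The strip shows ticks every 10 mm, zero at 17 px and red (50) at 393 px. The orange tip end falls at about 62–64, so the crank stands at 8 turns, 64 mm. That is wide enough. Picking the first jar now.

```bash
python3 -m jog '8.5 -0.18 -0.21 5 0 0 0; 8.5 0 0 5 0 0 0; 8.5 0 0 5.2 0 0 0; 8.5 0 0 0 0 0 0; 5 0 0 0 0 0 0; 5 0 0 0 0 0 0; 5 0 0 0 0 0 0; 5 0 0 0 0 0 0; 5 0 0 0 0 0 0' 30
python3 -m jog '5 0 0 0 0 0 0; 5 0 0 -5 0 0 0; 5 0 0 -5 0 0 0; 5 0 0 -5 0 0 0; 5 0 0 0 0 0 0; 5 0 0 0 0 0 0; 5 0 0 0 0 0 0'
python3 -m jog '5 0 0 0 0 0 0'
python3 -m jog '5 0 0 0 0 0 0'
```

```text
time_s: 16.23
tcp_pos: [0.4843, -0.2587, 0.2275]
tool_rot: [3.138, 0.117, 0.003]
ft_force: [-1.0, -0.8, 11.9]
opening: 0.0535
grip_force: 30.0
time_s: 17.1
tcp_pos: [0.4835, -0.2581, 0.3748]
tool_rot: [-3.138, -0.118, 0.003]
ft_force: [-1.1, 0.7, -2.3]
opening: 0.0536
grip_force: 30.0
time_s: 17.23
tcp_pos: [0.4837, -0.2583, 0.3751]
tool_rot: [-3.138, -0.118, 0.003]
ft_force: [-0.9, -0.4, -2.4]
opening: 0.0537
grip_force: 30.0
time_s: 17.35
tcp_pos: [0.4839, -0.2583, 0.3756]
tool_rot: [-3.139, -0.118, 0.001]
ft_force: [-0.2, -0.0, -2.5]
opening: 0.0534
grip_force: 30.0
```

```bash
for i in 1 2 3 4 5 6; do python3 -m jog '5 0 0 0 0 0 0' | grep ft_; done; python3 -c "
from h import *
for i in range(6):
    shot('top') if i<5 else 0; s=env.sense(); print(np.round(s['ft_force'],2),np.round(s['moment'],3),np.round(s['joint_efforts'],2))
st()
p=shot('top','t3.png')"
```

```text
ft_force: [0.4, -0.0, -3.8]
ft_force: [-0.5, 0.2, -3.3]
ft_force: [-0.5, 0.5, -3.7]
ft_force: [0.3, -0.8, -4.0]
ft_force: [0.1, -0.3, -2.5]
ft_force: [0.9, 0.7, -3.9]
[ 0.59 -0.16 -3.48] [ 0.024 -0.029  0.009] [-0.000e+00 -7.399e+01 -1.500e+00 -4.340e+01 -2.000e-02 -6.000e-02
  0.000e+00]
[-0.23 -0.3  -3.03] [-0.019  0.016  0.022] [-0.000e+00 -7.399e+01 -1.500e+00 -4.340e+01 -2.000e-02 -6.000e-02
 -0.000e+00]
[-0.3  -0.28 -3.45] [-0.016  0.001  0.032] [ 0.000e+00 -7.399e+01 -1.500e+00 -4.340e+01 -2.000e-02 -6.000e-02
  0.000e+00]
[ 0.04  0.29 -3.04] [ 0.022 -0.034  0.019] [ 0.000e+00 -7.399e+01 -1.500e+00 -4.340e+01 -2.000e-02 -6.000e-02
  0.000e+00]
[ 0.44  0.62 -3.18] [-0.01  -0.004  0.071] [-0.000e+00 -7.399e+01 -1.500e+00 -4.340e+01 -2.000e-02 -6.000e-02
  0.000e+00]
[ 0.44  0.62 -3.18] [-0.01  -0.004  0.071] [-0.000e+00 -7.399e+01 -1.500e+00 -4.340e+01 -2.000e-02 -6.000e-02
  0.000e+00]
t 18.35 tcp [ 0.4839 -0.2583  0.3762] x [ 0.997  0.075 -0.   ] y [ 0.075 -0.997 -0.   ] z [-0.  0. -1.] F [ 0.44  0.62 -3.18] op 0.05358879977208002 g 29.99833434820175
```

View pics/t3.png

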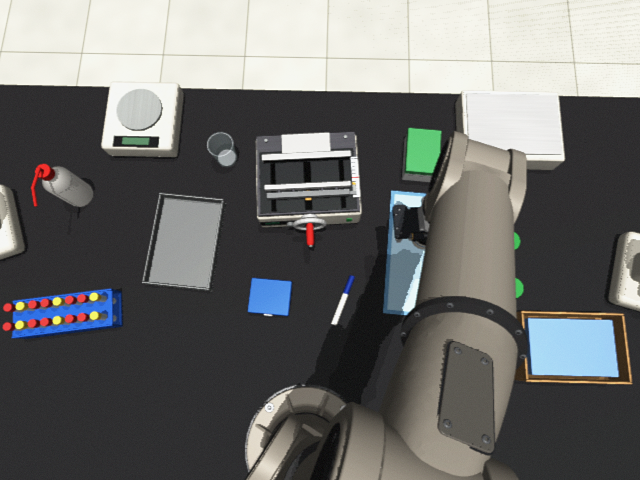

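```bash
python3 -m jog '5 0 0 -3 0 0 10; 5 0 0 0 0 0 0'; python3 -c "
from h import *
print(env.sense()['qpos']);st()"
```

```text
time_s: 18.65
tcp_pos: [0.4844, -0.2584, 0.4079]
tool_rot: [3.136, -0.157, 0.005]
ft_force: [-0.1, -0.4, -2.3]
opening: 0.0536
grip_force: 30.0
[ 0.5423907   0.22671503 -0.1972237   1.87690413  0.05146676  1.03947969
 -1.34662627]
t 18.65 tcp [ 0.4844 -0.2584  0.4079] x [ 0.995 -0.1    0.003] y [-0.1   -0.995  0.001] z [ 0.003 -0.001 -1.   ] F [-0.07 -0.4  -2.33] op 0.05359019730359906 g 29.999175667762756
```

```bash
python3 -m jog '5 0 0 0 0 0 -10; 5 0 0 0 0 0 -10; 5 0 0 0 0 0 -10; 5 0 0 0 0 0 -10; 5 0 0 0 0 0 -10; 5 0 0 0 0 0 -10; 5 0 0 0 0 0 -10; 5 0 0 0 0 0 -10; 5 0 0 0 0 0 -10; 5 0 0 0 0 0 -10; 5 4.6 2.7 0 0 0 0; 5 4.6 2.7 0 0 0 0; 5 4.6 2.7 0 0 0 0; 5 4.6 2.7 0 0 0 0; 5 4.6 2.7 0 0 0 0; 5 4.6 2.7 0 0 0 0; 5 4.6 2.7 0 0 0 0; 5 0 0 0 0 0 0; 5 0 0 0 0 0 0'; python3 -c "
from h import *
to(.6501,.0774,.333)"
```

```text
time_s: 21.02
tcp_pos: [0.6481, 0.0768, 0.405]
tool_rot: [-2.133, -2.305, 0.002]
ft_force: [-0.8, -1.0, -3.9]
opening: 0.0537
grip_force: 30.0
t 21.025 tcp [0.6481 0.0768 0.405 ] x [-0.078  0.997 -0.   ] y [ 0.997  0.078 -0.001] z [-0.001 -0.    -1.   ] F [-0.77 -1.   -3.94] op 0.053656151204789115 g 29.99818056821823
shift cm [0.04 0.21 7.2 ] heading deg 94.44893497729517
```

```bash
python3 -m jog '5 0.04 0.21 3 0 0 0; 5 0 0 2.5 0 0 0; 5 0 0 0.8 0 0 0; 5 0 0 0.6 0 0 0; 5 0 0 0 0 0 0'; python3 -m jog '6.8 0 0 0.1 0 0 0; 6.8 0 0 0 0 0 0; 6.8 0 0 0 0 0 0'; python3 -c "
from h import *
s=shot('scene');cv2.imwrite('pics/s4.png',cv2.resize(s['img'][150:350,270:510,::-1],None,fx=2.5,fy=2.5))"
```

```text
time_s: 21.65
tcp_pos: [0.6504, 0.0772, 0.3376]
tool_rot: [2.137, 2.303, 0.001]
ft_force: [0.6, -0.1, -3.3]
opening: 0.0537
grip_force: 30.0
time_s: 22.02
tcp_pos: [0.6505, 0.0776, 0.3367]
tool_rot: [2.136, 2.303, 0.001]
ft_force: [0.1, -0.9, 0.1]
opening: 0.0679
grip_force: 0.0
```

View pics/s4.png

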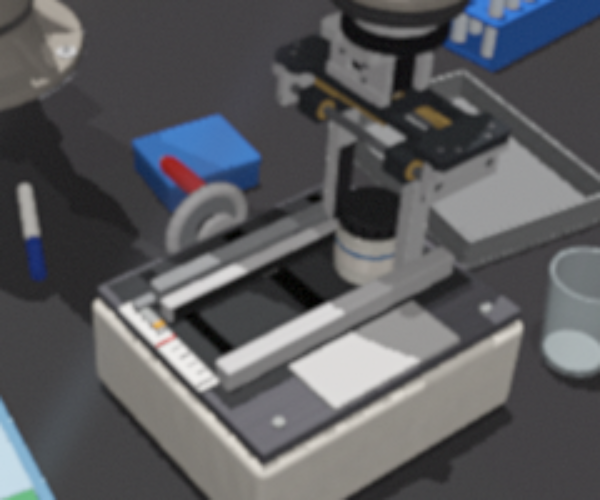

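Crop: the jar stands upright between the bars at its +y end, around crop (365,235), with the fingers clear of the bars. I'll lift and re-measure the mat.

```bash
python3 -m jog '6.8 0 0 -5 0 0 0; 8.5 0 0 -3 0 0 0; 8.5 0 0 0 0 0 0' | head -2
cat > m.py <<'E'
from h import *
p=shot('top')
for c,a in blobs(p,[(392,194),(472,199),(468,319),(387,312)]): print('blob',np.round(c,1),a,'cap->',np.round(cyl(p,c,.027,.049,.063),4))
st()
E
python3 m.py
```

```text
time_s: 22.45
tcp_pos: [0.6507, 0.0778, 0.4189]
blob [455.7 209.6] 345 cap-> [ 0.5843 -0.3652]
blob [430.2 235. ] 68 cap-> [ 0.5161 -0.2986]
blob [455.9 254.6] 361 cap-> [ 0.467  -0.3611]
blob [454.5 287.7] 378 cap-> [ 0.3842 -0.3544]
t 22.5 tcp [0.6504 0.0776 0.4171] x [-0.075  0.997 -0.   ] y [0.997 0.075 0.002] z [ 0.002  0.    -1.   ] F [ 0.26 -0.44 -0.62] op 0.08456638473735271 g 0.0
```

```bash
python3 -m jog '8.5 -5.5 -1.2 0 0 0 0; 8.5 -5.5 -1.2 0 0 0 0; 8.5 -5.5 -1.2 0 0 0 0; 8.5 -5.5 -1.2 0 0 0 0; 8.5 -5.5 -1.2 0 0 0 0; 8.5 -5.5 -1.2 0 0 0 0; 8.5 -5.5 -1.2 0 0 0 0; 8.5 -5.2 -1.5 0 0 0 0; 8.5 0 0 2.5 0 0 0; 8.5 0 0 0 0 0 0; 8.5 0 0 0 0 0 0'; python3 -c "
from h import *
to(.5843,-.3652,.226)
print(env.sense()['joint_efforts'].round(2))"
```

```text
time_s: 23.88
tcp_pos: [0.5848, -0.3648, 0.3913]
tool_rot: [-2.135, -2.304, -0.001]
ft_force: [-0.4, 0.9, 0.9]
opening: 0.0849
grip_force: 0.0
t 23.875 tcp [ 0.5848 -0.3648  0.3913] x [-0.076  0.997  0.001] y [ 0.997  0.076 -0.   ] z [-0.     0.001 -1.   ] F [-0.37  0.91  0.89] op 0.0849136913318976 g 0.0
shift cm [-0.05 -0.05 16.53] heading deg 94.36904199699448
[ 1.150e+00 -9.613e+01 -6.960e+00 -4.382e+01  2.000e-02  2.000e-02
 -1.000e-02]
```

```bash
python3 -m jog '8.5 0 0 5.5 0 0 0; 8.5 0 0 5.5 0 0 0; 8.5 0 0 5.5 0 0 0; 8.5 0 0 0 0 0 0; 5 0 0 0 0 0 0; 5 0 0 0 0 0 0; 5 0 0 0 0 0 0; 5 0 0 0 0 0 0; 5 0 0 0 0 0 0; 5 0 0 0 0 0 0' 30
python3 -m jog '5 0 0 -5.5 0 0 0; 5 0 0 -5.5 0 0 0; 5 0 0 -5.5 0 0 0; 5 0 0 0 0 0 0; 5 0 0 0 0 0 0; 5 0 0 0 0 0 0; 5 0 0 0 0 0 0; 5 0 0 0 0 0 0; 5 0 0 0 0 0 0; 5 0 0 0 0 0 0; 5 0 0 0 0 0 0'
cat > wt.py <<'E'
from h import *
f=[]
for i in range(6): shot('top');f.append(env.sense()['ft_force'][2])
print('Fz mean',np.mean(f),np.round(f,1),env.sense()['joint_efforts'].round(2));st()
E
python3 wt.py
```

```text
time_s: 25.12
tcp_pos: [0.5849, -0.3659, 0.2277]
tool_rot: [2.135, 2.301, 0.001]
ft_force: [-1.3, 1.0, 9.1]
opening: 0.0537
grip_force: 30.0
time_s: 26.5
tcp_pos: [0.5843, -0.3657, 0.3912]
tool_rot: [2.137, 2.303, 0.0]
ft_force: [0.0, 0.4, -2.7]
opening: 0.0533
grip_force: 30.0
Fz mean -4.001905741112418 [-4.6 -4.3 -2.9 -4.6 -3.8 -3.9] [-0.0000e+00 -1.0103e+02 -8.1200e+00 -4.6550e+01 -4.0000e-02  4.0000e-02
 -0.0000e+00]
t 26.8 tcp [ 0.5843 -0.3657  0.3912] x [-0.075  0.997  0.   ] y [0.997 0.075 0.   ] z [ 0.  0. -1.] F [-0.24  0.01 -3.91] op 0.05374712084263636 g 29.99733656644821
```

```bash
python3 -m jog '5 0 0 -1.6 0 0 0; 5 5.33 1.41 0 0 0 0; 5 5.33 1.41 0 0 0 0; 5 5.33 1.41 0 0 0 0; 5 5.33 1.41 0 0 0 0; 5 5.33 1.41 0 0 0 0; 5 5.33 1.41 0 0 0 0; 5 5.3 1.41 0 0 0 0; 5 0 0 0 0 0 0; 5 0 0 0 0 0 0'; python3 -c "
from h import *
to(.6548,.0136,.336)"
```

```text
time_s: 28.05
tcp_pos: [0.655, 0.0132, 0.408]
tool_rot: [2.136, 2.303, 0.0]
ft_force: [0.8, -0.9, -4.6]
opening: 0.0535
grip_force: 30.0
t 28.05 tcp [0.655  0.0132 0.408 ] x [-0.075  0.997 -0.001] y [0.997 0.075 0.001] z [ 0.001 -0.001 -1.   ] F [ 0.76 -0.86 -4.57] op 0.05354979427530392 g 29.997046887874603
shift cm [ 0.04 -0.02  7.2 ] heading deg 94.30396633824833
```

Place, lift, and head back to the mat in one go (re-measuring on the way).

```bash
python3 -m jog '5 0.04 -0.02 3.2 0 0 0; 5 0 0 2.5 0 0 0; 5 0 0 0.8 0 0 0; 5 0 0 0.6 0 0 0; 5 0 0 0 0 0 0'; python3 -m jog '6.8 0 0 0.1 0 0 0; 6.8 0 0 0 0 0 0; 6.8 0 0 0 0 0 0; 6.8 0 0 -4 0 0 0; 7 0 0 -4 0 0 0; 7 0 0 0 0 0 0'; python3 m.py
```

```text
time_s: 28.68
tcp_pos: [0.6548, 0.0135, 0.3367]
tool_rot: [2.137, 2.302, 0.001]
ft_force: [-0.1, -0.0, -4.0]
opening: 0.0537
grip_force: 30.0
time_s: 29.42
tcp_pos: [0.6552, 0.0142, 0.4188]
tool_rot: [2.134, 2.3, 0.006]
ft_force: [0.3, -0.0, -0.5]
opening: 0.07
grip_force: 0.0
blob [430.2 235. ] 68 cap-> [ 0.5161 -0.2986]
blob [455.9 254.7] 360 cap-> [ 0.467  -0.3612]
blob [415.5 278.5] 33 cap-> [ 0.4045 -0.2593]
blob [458.2 284.1] 174 cap-> [ 0.3931 -0.3637]
t 29.475 tcp [0.6548 0.014  0.4167] x [-0.075  0.997 -0.   ] y [0.997 0.075 0.003] z [ 0.003 -0.    -1.   ] F [ 0.39 -0.25 -0.12] op 0.06990518605310725 g 0.0
```

```bash
cat > j.py <<'E'
from h import *
s=shot('scene');p=shot('top')
for n,q in(('s',s),('t',p)):
    print(n,[(np.round(k['location'],1).tolist(),np.round(w(q,k['location'],.033)[:2],3).tolist(),round(k['confidence'],2)) for k in env.mark_of('jar_a_mid',q) if k['confidence']>.3])
E
python3 j.py
```

```text
s [([167.2, 285.4], [0.39, -0.366], 0.87), ([185.5, 233.6], [0.238, -0.278], 0.87), ([117.7, 350.6], [0.513, -0.494], 0.84), ([103.5, 310.3], [0.394, -0.497], 0.72), ([146.0, 248.8], [0.245, -0.374], 0.64)]
t [([504.5, 243.8], [0.503, -0.493], 0.97), ([508.1, 290.3], [0.384, -0.494], 0.66)]
```

```bash
python3 -m jog '7 -4.5 -2.7 0 0 0 0; 7 -4.5 -2.7 0 0 0 0; 7 -4.5 -2.7 0 0 0 0; 7 -4.5 -2.7 0 0 0 0; 7 -4.5 -2.7 0 0 0 0; 7 -4.5 -2.7 0 0 0 0; 7 -4.5 -2.7 0 0 0 0; 7 -4.5 -2.7 0 0 0 0; 7 0 0 2.5 0 0 0; 7 0 0 0 0 0 0; 7 0 0 0 0 0 0'; python3 -c "
from h import *
to(.467,-.3612,.226)
print(env.sense()['joint_efforts'].round(2))"
```

```text
time_s: 31.05
tcp_pos: [0.4667, -0.3607, 0.3905]
tool_rot: [-2.135, -2.304, -0.001]
ft_force: [0.4, 0.2, 0.4]
opening: 0.0699
grip_force: 0.0
t 31.05 tcp [ 0.4667 -0.3607  0.3905] x [-0.076  0.997  0.001] y [0.997 0.076 0.   ] z [-0.     0.001 -1.   ] F [0.42 0.16 0.42] op 0.0698759812430565 g 0.0
shift cm [-0.06  0.02 16.45] heading deg 94.36528857358108
[ 9.200e-01 -7.760e+01 -4.260e+00 -4.242e+01  2.000e-02  3.000e-02
 -1.000e-02]
```

```bash
python3 -m jog '7 0 0 5.5 0 0 0; 7 0 0 5.5 0 0 0; 7 0 0 5.4 0 0 0; 7 0 0 0 0 0 0; 5 0 0 0 0 0 0; 5 0 0 0 0 0 0; 5 0 0 0 0 0 0; 5 0 0 0 0 0 0; 5 0 0 0 0 0 0' 30
python3 -m jog '5 0 0 -5.5 0 0 0; 5 0 0 -5.5 0 0 0; 5 0 0 -5.5 0 0 0; 5 0 0 0 0 0 0; 5 0 0 0 0 0 0; 5 0 0 0 0 0 0; 5 0 0 0 0 0 0; 5 0 0 0 0 0 0; 5 0 0 0 0 0 0; 5 0 0 0 0 0 0; 5 0 0 0 0 0 0'
python3 wt.py
```

```text
time_s: 32.17
tcp_pos: [0.4671, -0.3617, 0.2288]
tool_rot: [2.134, 2.3, 0.001]
ft_force: [0.0, 1.1, 10.5]
opening: 0.0534
grip_force: 30.0
time_s: 33.55
tcp_pos: [0.4662, -0.3613, 0.3912]
tool_rot: [2.137, 2.303, 0.0]
ft_force: [-0.2, 0.3, 0.2]
opening: 0.0535
grip_force: 30.0
Fz mean -0.8094930610544306 [-0.5 -0.9 -0.4 -0.7 -1.2 -1. ] [-0.000e+00 -7.967e+01 -5.020e+00 -4.377e+01 -3.000e-02  5.000e-02
 -0.000e+00]
t 33.85 tcp [ 0.4662 -0.3614  0.3912] x [-0.075  0.997 -0.   ] y [0.997 0.075 0.   ] z [ 0. -0. -1.] F [-0.39 -0.62 -1.05] op 0.05325475906462172 g 29.99764233827591
```

```bash
python3 -m jog '5 5.47 0.22 -0.2 0 0 0; 5 5.47 0.22 -0.2 0 0 0; 5 5.47 0.22 -0.2 0 0 0; 5 5.47 0.22 -0.2 0 0 0; 5 5.47 0.22 -0.2 0 0 0; 5 5.47 0.22 0 0 0 0; 5 5.47 0.22 0 0 0 0; 5 5.47 0.22 0 0 0 0; 5 5.47 0.22 0 0 0 0; 5 5.47 0.22 0 0 0 0; 5 5.47 0.22 0 0 0 0; 5 5.47 0.22 0 0 0 0; 5 0 0 0 0 0 0; 5 0 0 0 0 0 0'; python3 -c "
from h import *
to(.4432,.2951,.231)"
```

```text
time_s: 35.6
tcp_pos: [0.4433, 0.295, 0.401]
tool_rot: [-2.136, -2.304, 0.001]
ft_force: [-0.2, -0.8, -1.1]
opening: 0.0534
grip_force: 30.0
t 35.6 tcp [0.4433 0.295  0.401 ] x [-0.075  0.997 -0.   ] y [ 0.997  0.075 -0.   ] z [-0. -0. -1.] F [-0.17 -0.83 -1.15] op 0.05341390107679167 g 29.9974125623703
shift cm [ 1.0e-02 -0.0e+00  1.7e+01] heading deg 94.31915101688679
```

```bash
python3 -m jog '5 0 0 5 0 0 0; 5 0 0 5 0 0 0; 5 0 0 5 0 0 0; 5 0 0 1.4 0 0 0; 5 0 0 0.5 0 0 0; 5 0 0 0 0 0 0'; python3 -m jog '6.8 0 0 0 0 0 0; 6.8 0 0 0 0 0 0; 6.8 0 0 0 0 0 0; 6.8 0 0 -5.5 0 0 0; 7 0 0 -5.5 0 0 0; 7 0 0 -5.5 0 0 0; 7 0 0 0 0 0 0'; python3 m.py; python3 j.py
```

```text
time_s: 36.35
tcp_pos: [0.4439, 0.2953, 0.2336]
tool_rot: [2.137, 2.302, 0.003]
ft_force: [-1.3, -0.9, -0.4]
opening: 0.0539
grip_force: 30.0
time_s: 37.22
tcp_pos: [0.4437, 0.2961, 0.4012]
tool_rot: [2.135, 2.301, 0.009]
ft_force: [0.7, -0.0, -0.2]
opening: 0.0698
grip_force: 0.0
blob [430.2 235. ] 68 cap-> [ 0.5161 -0.2986]
blob [454.4 287.7] 380 cap-> [ 0.3842 -0.3542]
t 37.275 tcp [0.4435 0.2954 0.399 ] x [-0.074  0.997  0.001] y [0.997 0.074 0.003] z [ 0.003  0.001 -1.   ] F [-1.22 -0.84 -0.75] op 0.06982563746090346 g 0.0
s [([170.4, 285.1], [0.392, -0.36], 0.92), ([187.7, 235.9], [0.249, -0.277], 0.82), ([104.4, 308.8], [0.39, -0.494], 0.79), ([146.7, 250.8], [0.253, -0.374], 0.64), ([117.5, 349.7], [0.51, -0.494], 0.56)]
t [([452.5, 286.6], [0.39, -0.356], 0.98), ([507.1, 291.7], [0.38, -0.492], 0.76), ([504.0, 246.6], [0.496, -0.491], 0.7), ([458.4, 348.5], [0.239, -0.365], 0.67), ([422.3, 347.9], [0.238, -0.277], 0.61)]
```

```bash
python3 -m jog '7 -5.4 0 0 0 0 0; 7 -5.4 0 0 0 0 0; 7 -5.4 0 0 0 0 0; 7 -5.4 0 0 0 0 0; 7 -5.4 0 0 0 0 0; 7 -5.4 0 0 0 0 0; 7 -5.4 0 0 0 0 0; 7 -5.4 0 0 0 0 0; 7 -5.3 -2.7 0 0 0 0; 7 -5.3 -2.7 0 0 0 0; 7 -5.3 -2.7 0 0 0 0; 7 -5.3 -2.7 0 0 0 0; 8 0 0 1 0 0 0; 8 0 0 0 0 0 0; 8 0 0 0 0 0 0'; python3 -c "
from h import *
to(.3842,-.3542,.2265)
print(env.sense()['joint_efforts'].round(2))"
```

```text
time_s: 39.35
tcp_pos: [0.3846, -0.3539, 0.387]
tool_rot: [-2.134, -2.305, -0.001]
ft_force: [0.7, 0.7, -0.1]
opening: 0.0801
grip_force: 0.0
t 39.35 tcp [ 0.3846 -0.3539  0.387 ] x [-0.077  0.997  0.001] y [ 0.997  0.077 -0.   ] z [-0.     0.001 -1.   ] F [ 0.72  0.68 -0.05] op 0.08006314869002648 g 0.0
shift cm [-0.04 -0.04 16.05] heading deg 94.41304429626588
[ 8.600e-01 -6.496e+01 -3.170e+00 -4.193e+01  1.000e-02  4.000e-02
 -2.000e-02]
```

```bash
python3 -m jog '8 0 0 5.4 0 0 0; 8 0 0 5.4 0 0 0; 8 0 0 5.2 0 0 0; 8 0 0 0 0 0 0; 5 0 0 0 0 0 0; 5 0 0 0 0 0 0; 5 0 0 0 0 0 0; 5 0 0 0 0 0 0; 5 0 0 0 0 0 0; 5 0 0 0 0 0 0' 30
python3 -m jog '5 0 0 -5.5 0 0 0; 5 0 0 -5.5 0 0 0; 5 0 0 -5.5 0 0 0; 5 0 0 0 0 0 0; 5 0 0 0 0 0 0; 5 0 0 0 0 0 0; 5 0 0 0 0 0 0; 5 0 0 0 0 0 0; 5 0 0 0 0 0 0; 5 0 0 0 0 0 0; 5 0 0 0 0 0 0'
python3 wt.py
```

```text
time_s: 40.6
tcp_pos: [0.3843, -0.3554, 0.2287]
tool_rot: [2.135, 2.301, -0.0]
ft_force: [-2.4, 1.1, 13.8]
opening: 0.0537
grip_force: 30.0
time_s: 41.98
tcp_pos: [0.3839, -0.3551, 0.3922]
tool_rot: [2.137, 2.303, 0.0]
ft_force: [0.6, -0.1, -0.0]
opening: 0.0538
grip_force: 30.0
Fz mean -0.9356731481775454 [-0.8 -0.6 -0.9 -1.5 -1.6 -0.3] [ 0.000e+00 -6.590e+01 -3.810e+00 -4.286e+01 -3.000e-02  6.000e-02
 -0.000e+00]
t 42.275 tcp [ 0.3838 -0.3551  0.3922] x [-0.075  0.997  0.   ] y [0.997 0.075 0.   ] z [ 0.  0. -1.] F [ 0.52 -0.31 -0.31] op 0.05332409154827786 g 29.999467134475708
```

```bash
python3 -m jog '5 5.3 2.6 -0.4 0 0 0; 5 5.3 2.6 -0.4 0 0 0; 5 5.3 2.6 0 0 0 0; 5 5.3 2.6 0 0 0 0; 5 5.4 0 0 0 0 0; 5 5.4 0 0 0 0 0; 5 5.4 0 0 0 0 0; 5 5.4 0 0 0 0 0; 5 5.4 0 0 0 0 0; 5 5.4 2.6 0 0 0 0; 5 5.4 2.6 0 0 0 0; 5 5.4 2.6 0 0 0 0; 5 5.4 2.6 0 0 0 0; 5 0 0 0 0 0 0; 5 0 0 0 0 0 0'; python3 -c "
from h import *
to(.5396,.3561,.231)"
```

```text
time_s: 44.15
tcp_pos: [0.5389, 0.3563, 0.3997]
tool_rot: [-2.136, -2.303, 0.002]
ft_force: [0.4, -0.2, -1.3]
opening: 0.0536
grip_force: 30.0
t 44.15 tcp [0.5389 0.3563 0.3997] x [-0.075  0.997 -0.001] y [ 0.997  0.075 -0.001] z [-0.001 -0.001 -1.   ] F [ 0.42 -0.2  -1.34] op 0.053568833906469306 g 29.999274015426636
shift cm [-0.02  0.08 16.87] heading deg 94.31175533310828
```

```bash
python3 -m jog '5 0 0 5 0 0 0; 5 0 0 5 0 0 0; 5 0 0 5 0 0 0; 5 0 0 1.3 0 0 0; 5 0 0 0.4 0 0 0; 5 0 0 0 0 0 0'; python3 -m jog '6.8 0 0 0 0 0 0; 6.8 0 0 0 0 0 0; 6.8 0 0 0 0 0 0; 6.8 0 0 -5.5 0 0 0; 7 0 0 -5.5 0 0 0; 7 0 0 -5.5 0 0 0; 7 0 -5 0 0 0 0; 7 0 -5 0 0 0 0; 7 0 0 0 0 0 0'; python3 -c "
from h import *
p=shot('top','t5.png');s=shot('scene','s5.png');st()
cv2.imwrite('pics/both.png',np.vstack([p['img'][100:350,130:530,::-1],s['img'][150:400,120:520,::-1]]))"
```

```text
time_s: 44.9
tcp_pos: [0.5396, 0.3567, 0.235]
tool_rot: [2.137, 2.302, 0.003]
ft_force: [-0.9, 0.1, -1.1]
opening: 0.0538
grip_force: 30.0
time_s: 46.02
tcp_pos: [0.4362, 0.3495, 0.399]
tool_rot: [2.132, 2.306, 0.0]
ft_force: [-0.0, -0.5, 0.0]
opening: 0.0701
grip_force: 0.0
t 46.125 tcp [0.4394 0.349  0.3987] x [-0.075  0.997 -0.   ] y [0.997 0.075 0.001] z [ 0.001 -0.    -1.   ] F [-0.33  0.27  0.66] op 0.06995591163005832 g 0.0
```

View pics/both.png

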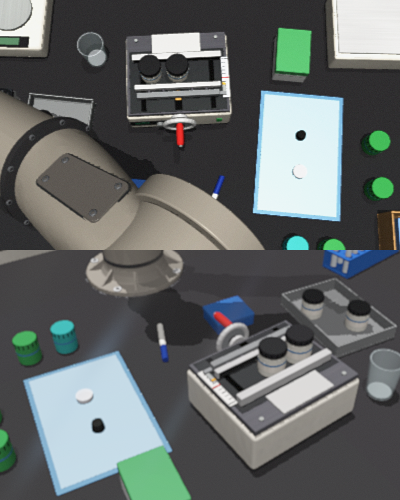

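Both empties stand upright in the tray, at about (312,302) and (357,316) in the lower half. Two full jars stand between the bars, and the mat holds only the dish and stopper. Back to the handle.

```bash
python3 -m jog '5 0 0 0 0 0 10; 5 0 0 0 0 0 10; 5 0 0 0 0 0 10; 5 0 0 0 0 0 10; 5 0 0 0 0 0 10; 5 0 0 0 0 0 10; 5 0 0 0 0 0 10; 5 0 0 0 0 0 10; 5 0 0 0 0 0 10; 5 0.29 5 0 0 0 0; 5 0.29 5 0 0 0 0; 5 0.29 5 0 0 0 0; 5 0.29 5 0 0 0 0; 5 0.29 5 0 0 0 0; 5 0.29 5 0 0 0 0; 5 0.29 5 0 0 0 0; 5 0 0 0 0 0 0; 5 0 0 0 0 0 0'; python3 -c "
from h import *
to(.4855,.0018,.3085)"
```

```text
time_s: 48.38
tcp_pos: [0.4863, 0.0017, 0.3981]
tool_rot: [-3.139, -0.117, 0.0]
ft_force: [-0.2, 0.3, 0.8]
opening: 0.0499
grip_force: 0.0
t 48.375 tcp [0.4863 0.0017 0.3981] x [ 0.997  0.074 -0.   ] y [ 0.074 -0.997 -0.   ] z [-0.  0. -1.] F [-0.23  0.26  0.77] op 0.04986757302188357 g 0.0
shift cm [-0.08 -0.01  8.96] heading deg 4.26595669839026
```

```bash
python3 -m jog '5 -0.08 0 4.5 0 0 0; 5 0 0 4.5 0 0 0; 1 0 0 0 0 0 0; 1 0 0 0 0 0 0; 1 0 0 0 0 0 0; 1 0 0 0 0 0 0; 1 0 0 0 0 0 0; 1 0 0 0 0 0 0' 15
python3 -m jog '1 0 1.58 0.51 0 0 0; 1 0 1.11 1.23 0 0 0; 1 0 0.34 1.62 0 0 0; 1 0 -0.51 1.58 0 0 0; 1 0 0 0 0 0 0'
```

```text
time_s: 49.38
tcp_pos: [0.4854, 0.0016, 0.3093]
tool_rot: [3.139, 0.118, 0.003]
ft_force: [-0.5, 0.1, 8.8]
opening: 0.0171
grip_force: 15.0
time_s: 50.0
tcp_pos: [0.4874, -0.0235, 0.258]
tool_rot: [-3.139, -0.118, -0.002]
ft_force: [7.9, -6.1, -7.8]
opening: 0.0172
grip_force: 15.0
```

```bash
python3 -m jog '1 0 -1.23 1.11 0 0 0; 1 0 -1.62 0.34 0 0 0; 1 0 -1.58 -0.51 0 0 0; 1 0 -1.11 -1.23 0 0 0; 1 0 -0.34 -1.62 0 0 0; 1 0 0.51 -1.58 0 0 0; 1 0 1.23 -1.11 0 0 0; 1 0 1.62 -0.34 0 0 0; 1 0 0 0 0 0 0'
python3 -m jog '1 0 1.58 0.51 0 0 0; 1 0 1.11 1.23 0 0 0; 1 0 0.34 1.62 0 0 0; 1 0 -0.51 1.58 0 0 0; 1 0 -1.23 1.11 0 0 0; 1 0 -1.62 0.34 0 0 0; 1 0 -1.58 -0.51 0 0 0; 1 0 0 0 0 0 0'
python3 -m jog '1 0 -1.11 -1.23 0 0 0; 1 0 -0.34 -1.62 0 0 0; 1 0 0 0 0 0 0; 1 0 0 0 0 0 0'
```

```text
time_s: 51.12
tcp_pos: [0.4854, 0.001, 0.3087]
tool_rot: [3.139, 0.115, 0.002]
ft_force: [0.7, -1.7, 10.2]
opening: 0.0172
grip_force: 15.0
time_s: 52.12
tcp_pos: [0.484, 0.022, 0.2498]
tool_rot: [-3.139, -0.12, -0.002]
ft_force: [3.8, -0.8, 2.7]
opening: 0.017
grip_force: 15.0
time_s: 52.62
tcp_pos: [0.4828, 0.0344, 0.2779]
tool_rot: [3.138, 0.116, 0.002]
ft_force: [6.2, -10.9, 0.6]
opening: 0.0171
grip_force: 15.0
```

Release, retreat to the left-front, and check.

```bash
python3 -m jog '4 0 0 0 0 0 0; 4 0 0 0 0 0 0; 4 0 0 0 0 0 0; 4 0 0 -5 0 0 0; 4 0 0 -5 0 0 0; 4 0 5 0 0 0 0; 4 0 5 0 0 0 0; 4 0 5 0 0 0 0; 4 0 5 0 0 0 0; 4 0 5 0 0 0 0; 4 0 5 0 0 0 0; 4 0 0 0 0 0 0'
python3 - <<'E'
from h import *
p=shot('top');s=shot('scene')
X=np.array([.9973,.074,0]);Y=np.array([-.074,.9973,0]);P=np.array([.689,.016,.112])
out=[]
for q in(p,s):
    src=[];dst=[]
    for r,y in((0,-.09),(.1,-.09),(.1,-.135),(0,-.135)):
        src.append(px(q,P-X*r+Y*y));dst.append([r*7500,(-.09-y)*3500])
    H=cv2.getPerspectiveTransform(np.float32(src),np.float32(dst))
    out.append(cv2.warpPerspective(q['img'][:,:,::-1],H,(750,157),flags=cv2.INTER_CUBIC))
b=np.hstack([cv2.resize(p['img'][120:260,145:355,::-1],(375,250)),cv2.resize(s['img'][180:320,300:510,::-1],(375,250))])
cv2.imwrite('pics/fin.png',np.vstack(out+[b]))
E
```

```text
time_s: 54.12
tcp_pos: [0.5043, -0.2676, 0.3773]
tool_rot: [3.139, 0.11, -0.001]
ft_force: [-0.3, 0.0, -0.3]
opening: 0.0404
grip_force: 0.0
```

View pics/fin.png

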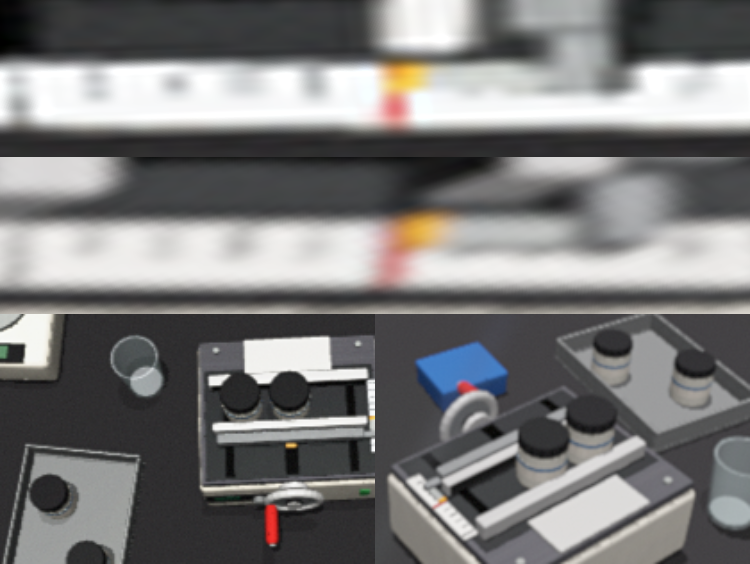

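The pointer tip now stands on the red mark in both views. The handle is at the left (6.25 turns, 50 mm), the two full jars are held upright between the bars, and both empties stand in the tray.

```bash
python3 -c "
from workcell import env
print(env.sign_off())"
```

```text
the job is handed in; nothing more can be done
None
```

I handed the job in at about 54 s of the 210 s limit: two full jars are clamped upright on the shaker, two empty jars stand upright in the tray, and the clamp pointer is at the red 50 mm mark. Sign-off returned no verdict, so this rests on my last camera check and the grip and force readings.

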